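Level the sample platform and prove it under a press

TASK

Stand the yellow spirit level lengthwise on the grey strip of the aluminium plate and let go of it; then turn the black wheel of the levelling platform until the bubble rests between the two black lines. Finish while holding: with the bubble still between the lines, press the level down onto the plate with a steady moderate push of about 10 N and keep pressing, never letting up at the end. Leave the loose labware around it where it is.

Things in the scene. Friction and masses are not known exactly. Their poses are not given: they have to be found in the camera images.
- level_mid (a point): centre (half-way up, 18 mm above its underside) of the loose yellow spirit level: a bar 120 mm long (its x), 26 mm wide (its y), 36 mm high (its z), 0.14 to 0.28 kg, starting upright on the bench. Its solid shape is the full bar. In the middle 68 mm of its top a green vial lies along its x; the flat yellow blocks on its top at both ends (34 to 60 mm from the middle) and the vial alike stand 36 mm high and can be pressed
- level: the same spirit level; origin at the centre of its underside, axes as above
- bubble (a joint): slope that the pale bubble shows, in rad: positive when the bubble is off towards the level's +x end, that is when that end is the higher one. The bubble runs 0.40 mm along the vial per 0.001 rad (stops at +-0.05 rad, 20 mm from the middle), lags by about 0.3 s and needs about 1.5 s to settle. Two black lines 12.5 mm either side of the middle bound the 19 mm long bubble: it is between them within +-2.5 mm, that is +-0.00625 rad
- platform: levelling platform, fixed to the bench: white base 320 x 160 x 12 mm, origin at the centre of its underside, x lengthwise (from the hinge end to the wheel end); the plate is hinged at its -x end; a white housing 56 x 70 mm, 50 mm high, stands at x = 125 mm and carries the wheel
- strip (a point): centre of the grey strip (130 x 36 mm, long side along its x) on top of the aluminium plate, about 40 mm above the bench and 30 mm from the platform's centre towards the hinge; x runs lengthwise towards the wheel, z square to the plate. The plate is 205 x 140 mm (15 to 220 mm from its hinge line, the strip's centre 98 mm from it), and starts with the wheel end low by 0.015 to 0.039 rad; it slopes only lengthwise
- plate: the same aluminium plate; origin on its hinge line, x towards the wheel
- wheel_mid (a point): middle of the black fluted levelling wheel, on its upright axis: 40 mm diameter, from 51 to 79 mm above the bench (its middle, this point, at 65 mm), x along its white pointer; it does not rise or sink as it turns
- wheel (a joint): turn of the wheel in rad, growing clockwise seen from above, 0 to 5, starting at 0.4 to 0.9; each rad clockwise raises the wheel end of the plate by 0.0145 rad. The bench is uneven by an unknown amount, so the plate is level at an unknown value between 1.9 and 3.1. It turns stiffly (0.06 N m) and stays where it is left, also when the plate is pressed
- beaker: bystander: clear plastic beaker, 72 mm across, 85 mm high, origin at the centre of its underside
- reagent: bystander: amber bottle with blue cap, 64 mm across, 150 mm high, origin at the centre of its underside
- pipette: bystander: white pipette with blue button lying on the bench, 230 mm long along its x, origin on the bench below its middle

How it is judged:
By the outcome, as a careful person would: the job done as asked, in the order asked, and still so for the second after the job is handed in, while the arm keeps its last pose, push and grip.
It also fails if it takes over 72 s, if anything falls off the work surface, if the arm or the gripper's body presses on something with over 40 N, if the wrist force passes 120 N, or if a joint passes its speed limit or range.

ROBOT

A 6-joint arm with a two-finger parallel gripper is mounted at the origin on the work surface. World frame = base frame: x ahead of the robot, y to its left, z up, the work surface at z = 0. Lengths are in m, angles in degrees, forces in N, time in s.
With the tool pointing down it reaches from about 0.275 to 0.85 m from the base axis. Payload 19 kg.
Tool frame: the origin (TCP) lies at the very end of the fingers, on their centre line; the grasp point (between the pads) lies 19 mm behind it; x points along the fingers, y is the direction in which the jaws open and shut, and the axes are right-handed (so a half turn about x gives the same grasp; the last joint's range is limited). The gripper opens to 85 mm and grips with 20 to 120 N. Pads are 22 mm wide; open, the fingers measure 114 mm over their backs; the gripper's body (76 mm by 85 mm) begins 54 mm behind the grasp point. The pads swing forward as they close: fully open they stand 13 mm farther back than shut.
Start: joints at [-73.453, 8.623, 82.357, -0, 89.026, -7.678], TCP at [0.236, -0.524, 0.231] pointing down, gripper open.
Joint ranges: [-160.23, 160.23], [-39.13, 120.54], [6.94, 153.29], [-79.49, 259.48], [9.18, 160.14], [-161.06, 161.06]. Speed limits (degrees/s): [108.29, 108.29, 127.2, 172.46, 172.46, 172.46].

INTERFACE

Orientations are given as [roll, pitch, yaw] about the fixed x, y, z axes, in that order (R = Rz(yaw) Ry(pitch) Rx(roll)).
In Python, from rig import manip, eyes gives the robot as it stands.
- The arm moves only by the shell command python3 -m jog 'ROWS' [FORCE]. ROWS is text: rows parted by semicolons, each of 7 numbers parted by spaces: the shift along the tool's x, y, z in m, then the turn, a rotation vector about the tool's x, y, z in degrees, then the finger opening in m, from 0 to 0.0854. In form: x y z ax ay az hand; .... A call has 1 to 20 rows; each row shifts and turns the commanded pose from where the row before left it, along the tool's axes as they then stand; what a row does not reach is not made up. A row lasts 1/8 s, in which the tool goes at most 62.5 mm and 10.7 degrees, less where a joint would pass 70% of its speed; a pose out of reach is approached as far as the arm can. A call is refused whole if a number of a shift passes 0.0625 or a number of a turn 10.7, either way. A call with a gripper value outside its range is refused whole. The fingers move at their own pace and stop on an object; FORCE is the grip in N (left out, the last holds). Time passes only in rows, so rows that do not move let the fingers close. It gives the time, the measured TCP pose, the force and the opening at its end, in the units of the state.
- manip.sense(): the state, without advancing time (a new reading comes with each control period).
- eyes.grab_frame(name): name is "scene" or "top"; returns the picture (480x640x3 uint8, blue, green, red); there is no depth.
- eyes.camera_info(name): a dict with "fx", "fy", "cx", "cy" (pixels), "k1" (the pictures are not rectified: a ray, as slopes to the right and down, at radius r is drawn at 1 + k1 r^2 times it, then the intrinsics apply), "rvec" (rotation vector, rad) and "tvec" (3), from world to camera coordinates, as OpenCV has them. Camera axes: x right, y down, z forward; pixel columns grow to the right and rows downward; lengths in m; the calibration is good to about 2 mm. A picture is of the moment at which its call begins. camera_info takes no time and is no camera call.
- manip.hand_in(): hands the job in, once; it reports no verdict.
The state is a dict: "time": time; "q": joint angles; "joint_vel": joint speeds; "effort": joint torques, N m; "ee_pos": TCP position; "orientation": TCP orientation; "ft_force": force on the tool from outside, world axes, zero at the start; "torque": the same for the moment, N m; "width": opening from 0.0 (shut) to 1.0 (fully open).
Only numpy, scipy, OpenCV 4.12 (cv2) and the standard library are available. Lean on these libraries where they do the work, as an engineer would, in place of code of your own. Each camera call takes 0.05 s, during which the arm holds its last target. There are 200 camera calls.

## Working session

There is one attempt and no reset: what is moved stays moved. The work goes in short steps, Python scripts to look and compute and a shell command to move; the robot and the scene stay as the last step left them, time stands still between calls to the robot, and variables do not carry over. Pictures are saved under pics/ and viewed, about 8 in all and at most 12, crops included, and the job is handed in when it is done.

```bash
mkdir -p pics; ls; python3 - <<'E'
from rig import manip, eyes
import cv2
for n in("scene","top"):
    cv2.imwrite(f"pics/{n}0.png",eyes.grab_frame(n)); print(n,eyes.camera_info(n))
print(manip.sense())
E
```

```text
pics
scene {'fx': 486.8065194771238, 'fy': 486.8065194771238, 'cx': 320.1992763427252, 'cy': 240.03637859427752, 'k1': -0.13160592948570668, 'rvec': array([ 2.24124435,  0.94520737, -0.3791206 ]), 'tvec': array([-0.23834723, -0.3122906 ,  1.61375216])}
top {'fx': 560.9454455822785, 'fy': 560.9454455822785, 'cx': 307.79434747543803, 'cy': 241.6684165050308, 'k1': -0.12103927156164754, 'rvec': array([ 2.19294947, -2.1979855 ,  0.06710697]), 'tvec': array([-0.02365119,  0.41735752,  1.75174458])}
{'time': 0.1, 'q': array([-7.34534992e+01,  8.64889513e+00,  8.23887978e+01, -1.35542443e-03,
        8.90238717e+01, -7.67757014e+00]), 'joint_vel': array([ 0.004685  , -0.15510101, -0.02509441, -0.00929403,  0.02240711,
        0.07385718]), 'effort': array([ 4.83623327e-03, -7.14384627e+01, -5.71795893e+01,  1.94954453e-05,
        7.15043963e-03, -8.61997364e-06]), 'ee_pos': array([ 0.23584166, -0.52417935,  0.23073244]), 'orientation': array([-96.41654041,  89.93842045, 107.80755438]), 'ft_force': array([-0.35499982, -1.00604715,  0.34369687]), 'torque': array([0.02395744, 0.01077258, 0.04722073]), 'width': 1.001069063938914}
```

View pics/scene0.png

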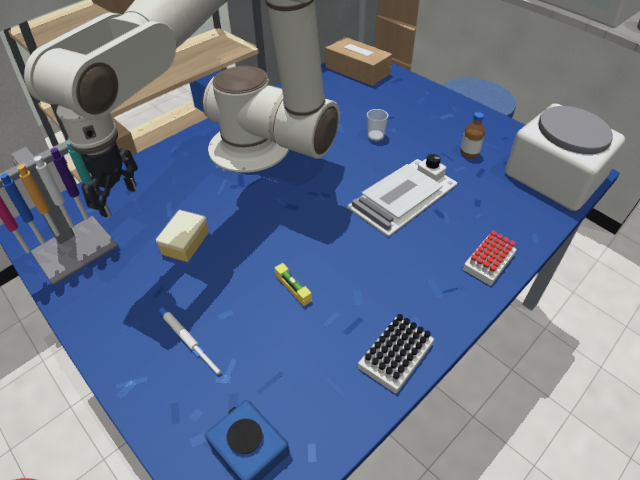

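View pics/top0.png

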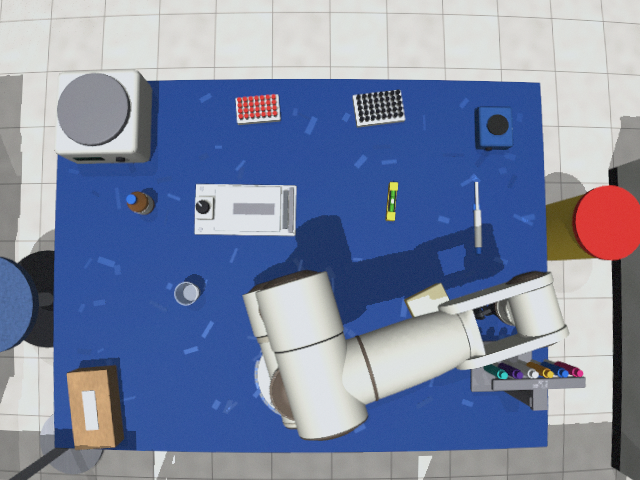

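```bash
cat > h.py <<'E'
from rig import manip, eyes
import cv2, numpy as np
def cast(n,uv,z):
    c=eyes.camera_info(n); K=np.array([[c['fx'],0,c['cx']],[0,c['fy'],c['cy']],[0,0,1]])
    p=cv2.undistortPoints(np.float64(uv).reshape(-1,1,2),K,np.array([c['k1'],0,0,0,0.]))[:,0]
    R=cv2.Rodrigues(c['rvec'])[0]; o=-R.T@c['tvec']
    d=np.c_[p,np.ones(len(p))]@R
    return o+d*((z-o[2])/d[:,2])[:,None]
def proj(n,P):
    c=eyes.camera_info(n); K=np.array([[c['fx'],0,c['cx']],[0,c['fy'],c['cy']],[0,0,1]])
    return cv2.projectPoints(np.float64(P).reshape(-1,1,3),c['rvec'],c['tvec'],K,np.array([c['k1'],0,0,0,0.]))[0][:,0]
def big(m):
    cs=cv2.findContours(m.astype(np.uint8),cv2.RETR_EXTERNAL,cv2.CHAIN_APPROX_NONE)[0]
    return max(cs,key=cv2.contourArea)
def box(n,c,z):
    P=cast(n,c.reshape(-1,2),z)[:,:2]; return cv2.minAreaRect((P*1000).astype(np.float32))
def win(im,x0,x1,y0,y1,f):
    h=cv2.cvtColor(im,cv2.COLOR_BGR2HSV).astype(int); m=np.zeros(im.shape[:2],bool); m[y0:y1,x0:x1]=f(h[y0:y1,x0:x1]); return m
E
python3 - <<'E'
from h import *
t=cv2.imread('pics/top0.png'); s=cv2.imread('pics/scene0.png')
ye=lambda h:(h[...,1]>120)&(h[...,0]>18)&(h[...,0]<80)&(h[...,2]>60)
print('level top',box('top',big(win(t,370,415,170,230,ye)),.036))
print('level scene',box('scene',big(win(s,265,320,255,315,ye)),.036))
wh=lambda h:(h[...,1]<60)&(h[...,2]>110)
print('plat top',box('top',big(win(t,185,305,175,245,wh)),.012))
dk=lambda h:(h[...,2]<70)&(h[...,1]<120)
m=win(t,192,216,195,220,dk);print('wheel top',cast('top',np.argwhere(m)[:,::-1].mean(0),.079),m.sum())
m=win(s,420,445,148,175,dk);print('wheel scene',cast('scene',np.argwhere(m)[:,::-1].mean(0),.068),m.sum())
g=lambda h:(h[...,1]<60)&(h[...,2]>100)&(h[...,2]<185)
m=win(t,225,278,198,220,g);print('strip',box('top',big(m),.040),m.sum())
a=cv2.resize(t[165:255,180:310],None,fx=6,fy=6,interpolation=2)
b=cv2.resize(t[175:225,370:415],None,fx=8,fy=8,interpolation=2);
o=np.zeros((580,780,3),np.uint8);o[:540,:780]=a
o[180:580,420:780]=b if False else o[180:580,420:780]
cv2.imwrite('pics/a.png',o)
E
```

```text
level top ((542.8818969726562, -286.7547607421875), (28.246227264404297, 121.86167907714844), 84.85535430908203)
level scene ((551.984130859375, -297.6750183105469), (31.855501174926758, 133.6448516845703), 84.0986099243164)
plat top ((519.8932495117188, 173.59312438964844), (320.113037109375, 161.26295471191406), 88.86852264404297)
wheel top [[0.51968222 0.29579932 0.079     ]] 122
wheel scene [[0.52327501 0.29343306 0.068     ]] 143
strip ((519.31494140625, 145.55052185058594), (124.60966491699219, 34.39258575439453), 89.79341125488281) 437
```

View pics/a.png

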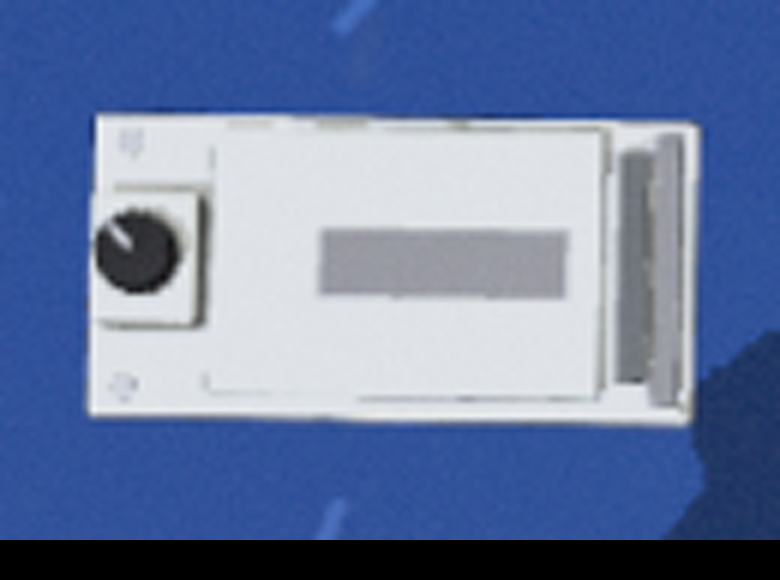

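```bash
cat >> h.py <<'E'
from scipy.spatial.transform import Rotation as Ro
def to(p,yaw,n=1):
    "tool-frame shift (m) and turn (deg), per row, from the measured pose to TCP p, tool down, tool y at yaw (mod 180)"
    s=manip.sense(); R=Ro.from_euler('xyz',s['orientation'],degrees=True)
    Rm=R.as_matrix(); best=None
    for k in(0,180):
        a=np.radians(yaw+k); y=np.array([np.cos(a),np.sin(a),0]); x=np.array([0,0,-1.]); T=np.c_[x,y,np.cross(x,y)]
        rv=Ro.from_matrix(Rm.T@T).as_rotvec(degrees=True)
        print('total shift mm',np.round(Rm.T@(np.array(p)-s['ee_pos'])*1e3,1),'turn',np.round(rv,2),'yaw now',round(np.degrees(np.arctan2(Rm[1,1],Rm[0,1])),2),'q6',round(s['q'][5],1),'q1',round(s['q'][0],1))
E
python3 -c "
from h import *
to([.543,-.287,.13],84.9)"
```

```text
total shift mm [ 100.9  -90.2 -377.4] turn [-1.5068e+02 -8.0000e-02  1.0000e-02] yaw now -65.78 q6 -7.7 q1 -73.5
total shift mm [ 100.9  -90.2 -377.4] turn [2.932e+01 1.000e-02 6.000e-02] yaw now -65.78 q6 -7.7 q1 -73.5
```

```bash
python3 -m jog '0 -.0129 -.0539 0 0 0 .0854;0 -.0129 -.0539 0 0 0 .0854;0 -.0129 -.0539 0 0 0 .0854;0 -.0129 -.0539 0 0 0 .0854;0 -.0129 -.0539 0 0 0 .0854;0 -.0129 -.0539 0 0 0 .0854;0 -.0129 -.0539 0 0 0 .0854;.033 0 0 9.77 0 0 .06;.033 0 0 9.77 0 0 .06;.033 0 0 9.77 0 0 .06;0 0 0 0 0 0 .06;0 0 0 0 0 0 .06' 30; python3 - <<'E'
from h import *
to([.543,-.287,.007],84.9)
s=eyes.grab_frame('scene'); cv2.imwrite('pics/s1.png',cv2.resize(s[190:320,220:360],None,fx=5,fy=4.6,interpolation=2))
E
```

```text
time: 1.6
ee_pos: [0.5433, -0.2875, 0.1337]
orientation: [154.0, 89.9, -30.8]
ft_force: [1.2, -0.0, 0.3]
width: 0.704
total shift mm [126.7  -0.5   0.5] turn [-1.7976e+02  5.0000e-02 -9.0000e-02] yaw now -94.86 q6 59.8 q1 -35.1
total shift mm [126.7  -0.5   0.5] turn [ 0.24 -0.06 -0.03] yaw now -94.86 q6 59.8 q1 -35.1
```

View pics/s1.png

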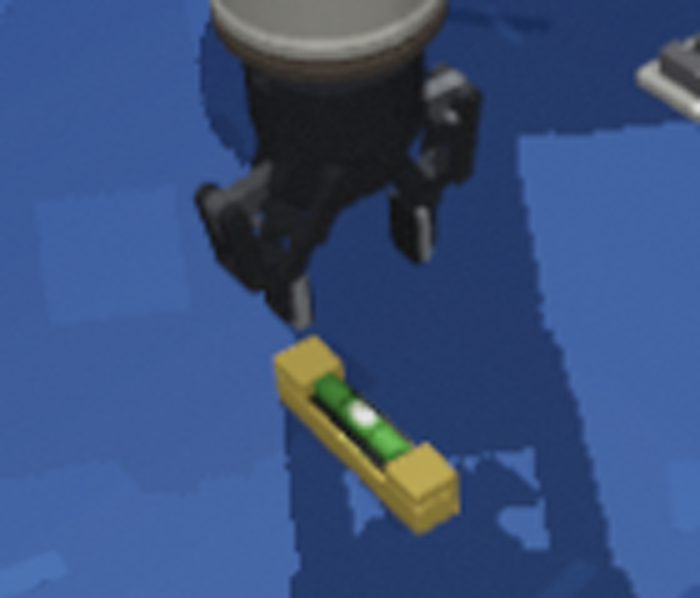

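```bash
python3 -m jog '.05 0 0 0 0 0 .06;.05 0 0 0 0 0 .06;.0235 0 0 0 0 0 .06;0 0 0 0 0 0 .06;0 0 0 0 0 0 .01;0 0 0 0 0 0 .01;0 0 0 0 0 0 .01;0 0 0 0 0 0 .01;0 0 0 0 0 0 .01' 40; python3 - <<'E'
from h import *
to([.5193,.1445,.14],178.9)
E
```

```text
time: 2.78
ee_pos: [0.5438, -0.2878, 0.0108]
orientation: [151.9, 89.8, -33.2]
ft_force: [-1.1, -0.2, 8.7]
width: 0.301
total shift mm [-129.9 -428.3   62.3] turn [ 8.603e+01 -1.800e-01  5.000e-02] yaw now -95.07 q6 60.0 q1 -35.1
total shift mm [-129.9 -428.3   62.3] turn [-9.397e+01 -5.000e-02 -1.800e-01] yaw now -95.07 q6 60.0 q1 -35.1
```

```bash
python3 -m jog '-.043 0 0 0 0 0 .01;-.043 0 0 0 0 0 .01;-.043 0 0 0 0 0 .01;0 -.0476 .0069 0 0 0 .01;0 -.0476 .0069 0 0 0 .01;0 -.0476 .0069 0 0 0 .01;0 -.0476 .0069 0 0 0 .01;0 -.0476 .0069 0 0 0 .01;0 -.0476 .0069 0 0 0 .01;0 -.0476 .0069 0 0 0 .01;0 -.0476 .0069 0 0 0 .01;0 -.0476 .0069 0 0 0 .01' ; python3 -m jog '0 0 0 -10.44 0 0 .01;0 0 0 -10.44 0 0 .01;0 0 0 -10.44 0 0 .01;0 0 0 -10.44 0 0 .01;0 0 0 -10.44 0 0 .01;0 0 0 -10.44 0 0 .01;0 0 0 -10.44 0 0 .01;0 0 0 -10.44 0 0 .01;0 0 0 -10.44 0 0 .01;0 0 0 0 0 0 .01;0 0 0 0 0 0 .01;0 0 0 0 0 0 .01'; python3 - <<'E'
from h import *
to([.5193,.1445,.06],178.9)
t=eyes.grab_frame('top');s=eyes.grab_frame('scene')
cv2.imwrite('pics/b.png',np.hstack([cv2.resize(t[160:260,180:310],(390*1,300)),cv2.resize(s[110:240,330:470],(400,371))[:300]]))
ye=lambda h:(h[...,1]>110)&(h[...,0]>18)&(h[...,0]<34)&(h[...,2]>60)
m=win(t,180,330,160,260,ye);print(m.sum(),box('top',np.argwhere(m)[:,::-1].copy(),.155))
E
```

```text
time: 4.28
ee_pos: [0.519, 0.1466, 0.139]
orientation: [-164.7, 89.9, 10.3]
ft_force: [0.7, -0.9, -0.9]
width: 0.294
time: 5.78
ee_pos: [0.5191, 0.145, 0.138]
orientation: [124.0, 90.0, 32.7]
ft_force: [-0.1, 0.3, -0.7]
width: 0.295
total shift mm [78.   0.2  0.6] turn [ 1.7983e+02 -2.0000e-02  1.0000e-02] yaw now -1.27 q6 8.7 q1 7.4
total shift mm [78.   0.2  0.6] turn [-0.17 -0.01 -0.01] yaw now -1.27 q6 8.7 q1 7.4
8 ((515.443359375, 103.07247161865234), (7.472580909729004, 45.80194854736328), 31.66661262512207)
```

View pics/b.png

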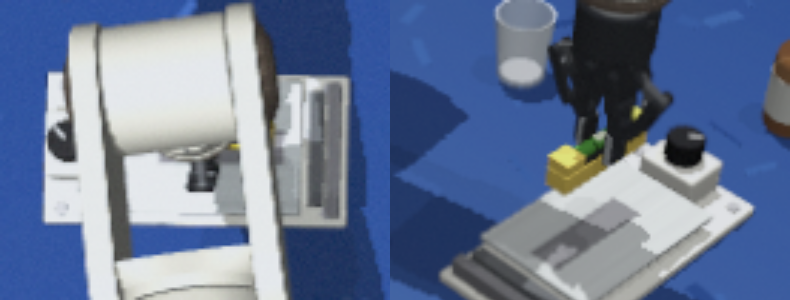

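```bash
python3 -m jog '.04 0 0 0 0 0 .01;.03 0 0 0 0 0 .01;.012 0 0 0 0 0 .01;0 0 0 0 0 0 .01;0 0 0 0 0 0 .01'; python3 -m jog '.002 0 0 0 0 0 .01;0 0 0 0 0 0 .01';python3 -m jog '.002 0 0 0 0 0 .01;0 0 0 0 0 0 .01'
```

```text
time: 6.5
ee_pos: [0.5197, 0.1452, 0.0571]
orientation: [101.7, 89.9, 10.5]
ft_force: [0.2, -0.6, -1.6]
width: 0.297
time: 6.75
ee_pos: [0.5192, 0.1451, 0.0542]
orientation: [108.2, 90.0, 17.1]
ft_force: [-0.1, 0.2, -1.6]
width: 0.296
time: 7.0
ee_pos: [0.519, 0.145, 0.0517]
orientation: [-105.5, 90.0, 163.4]
ft_force: [-0.9, -0.3, -0.8]
width: 0.299
```

```bash
python3 -m jog '.001 0 0 0 0 0 .01;0 0 0 0 0 0 .01';python3 -m jog '.001 0 0 0 0 0 .01;0 0 0 0 0 0 .01'
```

```text
time: 7.25
ee_pos: [0.519, 0.1451, 0.0507]
orientation: [-122.9, 90.0, 146.0]
ft_force: [-0.2, 0.4, -1.1]
width: 0.301
time: 7.5
ee_pos: [0.519, 0.145, 0.0497]
orientation: [-117.1, 90.0, 151.8]
ft_force: [0.3, -0.2, -1.5]
width: 0.295
```

```bash
python3 -m jog '.001 0 0 0 0 0 .01;0 0 0 0 0 0 .01';python3 -m jog '.001 0 0 0 0 0 .01;0 0 0 0 0 0 .01';python3 -m jog '.001 0 0 0 0 0 .01;0 0 0 0 0 0 .01'; python3 -m jog '.001 0 0 0 0 0 .01;0 0 0 0 0 0 .01'; python3 - <<'E'
from h import *
s=eyes.grab_frame('scene')
cv2.imwrite('pics/c.png',cv2.resize(s[140:240,340:470],(780,600),interpolation=2))
E
```

```text
time: 7.75
ee_pos: [0.5192, 0.1452, 0.0491]
orientation: [125.1, 90.0, 34.0]
ft_force: [-2.0, 2.5, 3.3]
width: 0.298
time: 8.0
ee_pos: [0.5192, 0.1453, 0.0482]
orientation: [136.7, 90.0, 45.6]
ft_force: [-2.5, 4.6, 7.5]
width: 0.297
time: 8.25
ee_pos: [0.5193, 0.1455, 0.0475]
orientation: [134.9, 89.9, 43.8]
ft_force: [-3.4, 4.0, 10.7]
width: 0.294
time: 8.5
ee_pos: [0.5195, 0.1456, 0.0472]
orientation: [127.9, 89.9, 36.8]
ft_force: [-6.6, 5.1, 19.9]
width: 0.297
```

View pics/c.png

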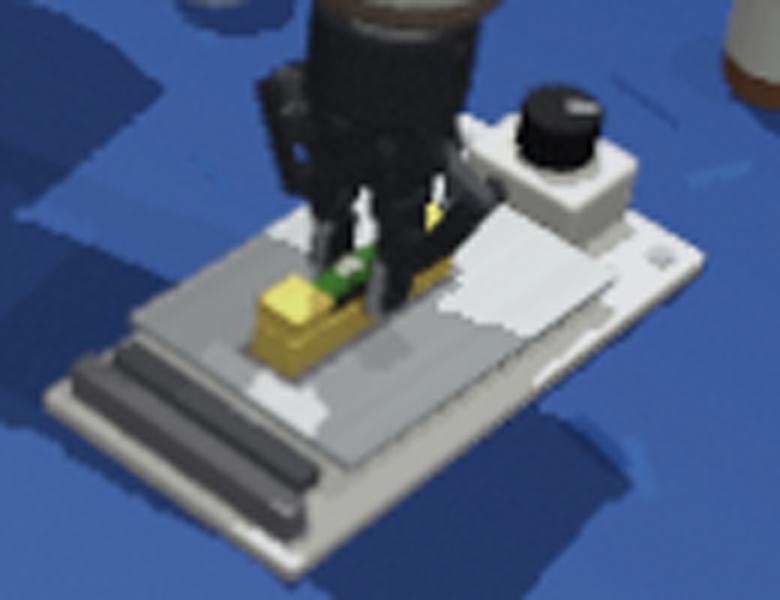

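```bash
python3 -m jog '-.0025 0 0 0 0 0 .01;0 0 0 0 0 0 .05;0 0 0 0 0 0 .05;0 0 0 0 0 0 .05;-.005 0 0 0 0 0 .05;-.04 0 0 0 0 0 .05;-.05 0 0 0 0 0 .05;-.0125 0 -.0625 0 0 0 .05;0 0 -.0625 -10.6 0 0 .05;0 0 0 -10.6 0 0 .05;0 0 0 -10.6 0 0 .05;0 0 0 -10.6 0 0 .05;0 0 0 -10.6 0 0 .05;0 0 0 -10.6 0 0 .05;0 0 0 -10.6 0 0 .05;0 0 0 -10.6 0 0 .05;0 0 0 -10.6 0 0 .05;0 0 0 0 0 0 .05;0 0 0 0 0 0 .05;0 0 0 0 0 0 .05'; python3 - <<'E'
from h import *
t=eyes.grab_frame('top');s=eyes.grab_frame('scene')
a=cv2.resize(s[150:235,345:465],(780,552),interpolation=2)
b=cv2.resize(t[175:245,185:310],(250,140),interpolation=2)
a[:140,:250]=b
cv2.imwrite('pics/d.png',a); cv2.imwrite('pics/s_d.png',s); cv2.imwrite('pics/t_d.png',t)
to([.521,.297,.055],90)
E
```

```text
time: 11.05
ee_pos: [0.5215, 0.2688, 0.1556]
orientation: [94.4, 90.0, 98.6]
ft_force: [0.8, 0.1, 0.4]
width: 0.581
total shift mm [100.6  28.2   1.6] turn [ 4.19 -0.   -0.01] yaw now 94.19 q6 -74.4 q1 19.7
total shift mm [100.6  28.2   1.6] turn [-1.7581e+02  1.0000e-02 -0.0000e+00] yaw now 94.19 q6 -74.4 q1 19.7
```

View pics/d.png

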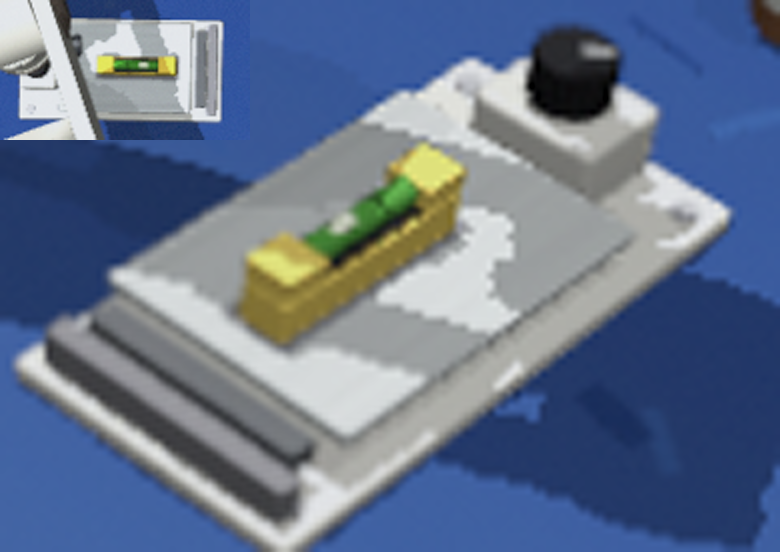

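```bash
cat >> h.py <<'E'
def bubble(n,im,z=.076,show=False):
    "profile along the vial; returns bubble offset (mm, + toward wheel) from the middle of the two yellow/green borders"
    x0,y0,u=.5195,.1455,np.array([.0197,.9998]); w=np.array([u[1],-u[0]])
    t=np.arange(-70,70.1,.5); acc=[]
    for k in np.arange(-4,4.1,1):
        P=np.array([[x0+u[0]*a/1e3+w[0]*k/1e3,y0+u[1]*a/1e3+w[1]*k/1e3,z] for a in t])
        uv=proj(n,P).astype(np.float32); acc.append(cv2.remap(im,uv[None,:,0],uv[None,:,1],cv2.INTER_LINEAR)[0])
    p=np.mean(acc,0); B,G,R=p.T; r=R/G; 
    if show:
        for a,q,v in zip(t[::6],p[::6],r[::6]): print(a,q.round(),v.round(2))
    def cross(m,lev):
        i=np.where(np.diff(np.sign(r-lev))!=0)[0]; c=t[i]+.5*(lev-r[i])/(r[i+1]-r[i]); return c[np.argmin(abs(c-m))]
    e=[cross(-34,.8),cross(34,.8)]; mid=np.mean(e)
    i=abs(t-mid)<28; b=B/G; q=np.clip(b[i]-.45*b[i].min()-.55*b[i].max(),0,None); c=(t[i]*q).sum()/q.sum()
    print(n,'edges',np.round(e,1),'bubble',round(c-mid,2),'slope',round((c-mid)/400,4)); return c-mid
E
python3 - <<'E'
from h import *
bubble('top',cv2.imread('pics/t_d.png'),show=True);bubble('scene',cv2.imread('pics/s_d.png'),show=True)
E
```

```text
-70.0 [227. 222. 218.] 0.98
-67.0 [180. 178. 174.] 0.98
-64.0 [70. 92. 97.] 1.05
-61.0 [ 64. 165. 165.] 1.0
-58.0 [ 93. 230. 226.] 0.98
-55.0 [ 92. 230. 226.] 0.98
-52.0 [ 90. 226. 225.] 0.99
-49.0 [ 79. 206. 217.] 1.05
-46.0 [ 69. 180. 206.] 1.14
-43.0 [ 67. 179. 206.] 1.15
-40.0 [ 68. 181. 208.] 1.15
-37.0 [ 61. 161. 179.] 1.11
-34.0 [ 39. 108.  60.] 0.56
-31.0 [ 41. 117.  57.] 0.48
-28.0 [ 43. 120.  60.] 0.5
-25.0 [ 41. 119.  57.] 0.48
-22.0 [ 72. 131.  85.] 0.65
-19.0 [121. 161. 133.] 0.83
-16.0 [149. 178. 162.] 0.91
-13.0 [155. 182. 166.] 0.92
-10.0 [147. 177. 159.] 0.9
-7.0 [116. 157. 128.] 0.82
-4.0 [ 57. 128.  73.] 0.57
-1.0 [ 42. 120.  58.] 0.48
2.0 [ 43. 120.  59.] 0.49
5.0 [ 41. 120.  57.] 0.48
8.0 [ 39. 111.  54.] 0.48
11.0 [ 36. 102.  49.] 0.48
14.0 [ 40. 114.  54.] 0.47
17.0 [ 45. 129.  61.] 0.48
20.0 [ 47. 139.  66.] 0.47
23.0 [ 47. 143.  66.] 0.46
26.0 [ 51. 151.  71.] 0.47
29.0 [ 56. 161.  91.] 0.56
32.0 [ 65. 180. 147.] 0.82
35.0 [ 81. 210. 205.] 0.97
38.0 [ 91. 228. 226.] 0.99
41.0 [ 91. 230. 227.] 0.99
44.0 [ 92. 230. 227.] 0.98
47.0 [ 92. 231. 227.] 0.98
50.0 [ 9
[... 870 characters left out ...]
68
-1.0 [ 72. 128.  82.] 0.64
2.0 [ 67. 125.  77.] 0.62
5.0 [ 64. 114.  73.] 0.64
8.0 [ 58. 102.  66.] 0.65
11.0 [ 68. 121.  78.] 0.65
14.0 [ 75. 137.  86.] 0.63
17.0 [ 86. 147. 100.] 0.68
20.0 [ 75. 143.  97.] 0.67
23.0 [ 68. 145.  96.] 0.66
26.0 [ 70. 154. 106.] 0.69
29.0 [ 89. 180. 156.] 0.87
32.0 [115. 215. 212.] 0.99
35.0 [122. 224. 222.] 0.99
38.0 [123. 225. 223.] 0.99
41.0 [123. 225. 223.] 0.99
44.0 [123. 225. 223.] 0.99
47.0 [123. 225. 223.] 0.99
50.0 [123. 223. 221.] 0.99
53.0 [131. 198. 196.] 0.99
56.0 [150. 162. 158.] 0.98
59.0 [164. 163. 159.] 0.98
62.0 [179. 179. 175.] 0.98
65.0 [208. 207. 203.] 0.98
68.0 [219. 218. 214.] 0.98
scene edges [-35.4  28.1] bubble -10.81 slope -0.027
```

```bash
python3 -m jog '0 .0282 .0016 0 0 0 .075;0 0 0 0 0 0 .075;.05 0 0 0 0 0 .075;.04 0 0 0 0 0 .075;.0115 0 0 0 0 0 .075;0 0 0 0 0 0 .075;0 0 0 0 0 0 .02;0 0 0 0 0 0 .02;0 0 0 0 0 0 .02;0 0 0 0 0 0 .02;0 0 0 0 0 0 .02' 50; python3 -c "
from h import *
to([.521,.297,.055],90)"
```

```text
time: 12.52
ee_pos: [0.5217, 0.2996, 0.0566]
orientation: [52.3, 89.6, 56.6]
ft_force: [-3.3, 17.7, 12.1]
width: 0.448
total shift mm [ 1.6 -2.6 -0.9] turn [ 4.3   0.21 -0.29] yaw now 94.3 q6 -71.9 q1 22.4
total shift mm [ 1.6 -2.6 -0.9] turn [-175.7     0.44    0.31] yaw now 94.3 q6 -71.9 q1 22.4
```

```bash
python3 -m jog '-.0025 .003 0 0 0 0 .02;0 0 0 0 0 0 .02'; python3 -m jog '0 0 0 5 0 0 .02;0 0 0 10 0 0 .02;0 0 0 10 0 0 .02;0 0 0 10 0 0 .02;0 0 0 10 0 0 .02;0 0 0 10 0 0 .02;0 0 0 5 0 0 .02;0 0 0 0 0 0 .02;0 0 0 0 0 0 .02;0 0 0 0 0 0 .02;0 0 0 0 0 0 .02;0 0 0 0 0 0 .02;0 0 0 0 0 0 .02;0 0 0 0 0 0 .02;0 0 0 0 0 0 .02;0 0 0 0 0 0 .02;0 0 0 0 0 0 .02;0 0 0 0 0 0 .02'; python3 -c "
from h import *
to([.521,.299,.055],90)
bubble('top',eyes.grab_frame('top'));bubble('scene',eyes.grab_frame('scene'))"
```

```text
time: 12.78
ee_pos: [0.5215, 0.2999, 0.0569]
orientation: [-8.6, 89.9, -4.4]
ft_force: [8.4, -0.4, -11.7]
width: 0.449
time: 15.02
ee_pos: [0.5214, 0.2997, 0.0569]
orientation: [47.3, 89.9, -8.5]
ft_force: [6.2, -1.7, -10.3]
width: 0.448
total shift mm [ 1.9 -0.7  0.4] turn [-5.573e+01  8.000e-02 -3.000e-02] yaw now 34.27 q6 -11.7 q1 22.6
total shift mm [ 1.9 -0.7  0.4] turn [ 1.2427e+02 -3.0000e-02 -9.0000e-02] yaw now 34.27 q6 -11.7 q1 22.6
top edges [-35.9  30.7] bubble -6.54 slope -0.0163
scene edges [-35.9  29.2] bubble -5.05 slope -0.0126
```

```bash
python3 -m jog '.001 0 0 5 0 0 .02;0 0 0 10 0 0 .02;0 0 0 10 0 0 .02;0 0 0 10 0 0 .02;0 0 0 10 0 0 .02;0 0 0 9 0 0 .02;0 0 0 0 0 0 .02;0 0 0 0 0 0 .02;0 0 0 0 0 0 .02;0 0 0 0 0 0 .02;0 0 0 0 0 0 .02;0 0 0 0 0 0 .02;0 0 0 0 0 0 .02;0 0 0 0 0 0 .02;0 0 0 0 0 0 .02;0 0 0 0 0 0 .02;0 0 0 0 0 0 .02;0 0 0 0 0 0 .02;0 0 0 0 0 0 .02;0 0 0 0 0 0 .02';python3 -m jog '0 0 0 0 0 0 .02;0 0 0 0 0 0 .02;0 0 0 0 0 0 .02;0 0 0 0 0 0 .02'; python3 -c "
from h import *
to([.521,.299,.055],90)
t=eyes.grab_frame('top');s=eyes.grab_frame('scene')
bubble('top',t);bubble('scene',s)
a=cv2.resize(s[150:235,345:465],(780,552),interpolation=2)
a[:240,:300]=cv2.resize(t[190:230,230:280],(300,240),interpolation=2)
cv2.imwrite('pics/e.png',a)"
```

```text
time: 17.62
ee_pos: [0.5212, 0.2998, 0.0567]
orientation: [106.5, 89.9, -3.0]
ft_force: [-0.5, -6.0, 6.7]
width: 0.449
time: 18.12
ee_pos: [0.5212, 0.2998, 0.0567]
orientation: [105.0, 89.9, -4.5]
ft_force: [-1.0, -5.9, 5.5]
width: 0.445
total shift mm [1.7 0.1 0.8] turn [-1.095e+02  6.000e-02 -7.000e-02] yaw now -19.5 q6 42.1 q1 22.6
total shift mm [1.7 0.1 0.8] turn [ 7.05e+01 -6.00e-02 -5.00e-02] yaw now -19.5 q6 42.1 q1 22.6
top edges [-36.5  30. ] bubble 0.27 slope 0.0007
scene edges [-35.4  30.1] bubble -0.16 slope -0.0004
```

View pics/e.png

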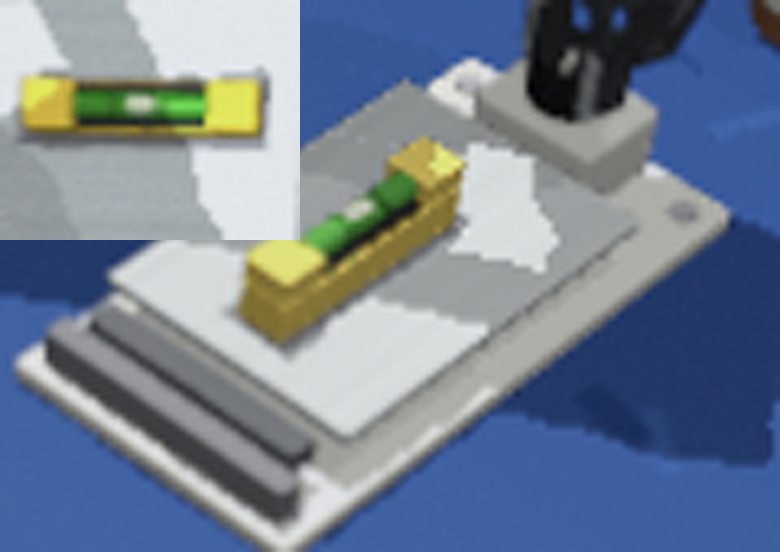

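```bash
python3 -m jog '0 0 0 0 0 0 .07;0 0 0 0 0 0 .07;0 0 0 0 0 0 .07;-.02 0 0 0 0 0 .07;-.04 0 0 0 0 0 .07;-.05 0 0 0 0 0 .07;0 0 0 -9.2 0 0 0;0 0 0 -9.2 0 0 0;0 0 0 0 0 0 0;0 0 0 0 0 0 0;0 0 0 0 0 0 0'; python3 -c "
from h import *
to([.5185,.097,.095],-1.1)
bubble('top',eyes.grab_frame('top'));bubble('scene',eyes.grab_frame('scene'))"
```

```text
time: 19.6
ee_pos: [0.5207, 0.3, 0.1655]
orientation: [-100.3, 90.0, 168.3]
ft_force: [0.2, 0.0, -1.6]
width: -0.001
total shift mm [ 70.5   2.9 203. ] turn [-0.34 -0.    0.01] yaw now -1.44 q6 24.0 q1 22.6
total shift mm [ 70.5   2.9 203. ] turn [1.7966e+02 2.0000e-02 0.0000e+00] yaw now -1.44 q6 24.0 q1 22.6
top edges [-36.5  30. ] bubble 0.29 slope 0.0007
scene edges [-35.4  30.1] bubble -0.25 slope -0.0006
```

```bash
python3 -m jog '0 .0007 .0508 0 0 0 0;0 .0007 .0508 0 0 0 0;0 .0007 .0508 0 0 0 0;0 .0007 .0508 0 0 0 0;.04 0 0 0 0 0 0;.0305 0 0 0 0 0 0;0 0 0 0 0 0 0;0 0 0 0 0 0 0;0 0 0 0 0 0 0';python3 -m jog '.01 0 0 0 0 0 0;.003 0 0 0 0 0 0;0 0 0 0 0 0 0;0 0 0 0 0 0 0'; python3 - <<'E'
from h import *
print(manip.sense()['ft_force'])
t=eyes.grab_frame('top');s=eyes.grab_frame('scene')
bubble('top',t);bubble('scene',s)
a=cv2.resize(s[130:225,345:465],(720,570),interpolation=2)
cv2.imwrite('pics/f.png',a)
E
```

```text
time: 20.82
ee_pos: [0.5195, 0.097, 0.0965]
orientation: [95.8, 89.9, 4.5]
ft_force: [0.8, 0.3, 0.1]
width: 0.001
time: 21.32
ee_pos: [0.5189, 0.0968, 0.0822]
orientation: [136.4, 90.0, 45.1]
ft_force: [-0.9, 0.2, 0.3]
width: -0.002
[-0.88788035  0.16769665  0.30677088]Traceback (most recent call last):
  File "<stdin>", line 4, in <module>
  File "h.py", line 40, in bubble
    e=[cross(-34,.8),cross(34,.8)]; mid=np.mean(e)
       ~~~~~^^^^^^^^
  File "h.py", line 39, in cross
    i=np.where(np.diff(np.sign(r-lev))!=0)[0]; c=t[i]+.5*(lev-r[i])/(r[i+1]-r[i]); return c[np.argmin(abs(c-m))]
                                                                                            ~~~~~~~~~^^^^^^^^^^
    return _wrapfunc(a, 'argmin', axis=axis, out=out, **kwds)
    return bound(*args, **kwds)
ValueError: attempt to get argmin of an empty sequence
```

Top view is occluded by the arm now; I'll use the scene camera and step down.

```bash
for i in 1; do :; done; python3 -m jog '.002 0 0 0 0 0 0;0 0 0 0 0 0 0'; python3 -m jog '.001 0 0 0 0 0 0;0 0 0 0 0 0 0;0 0 0 0 0 0 0'; python3 -m jog '.001 0 0 0 0 0 0;0 0 0 0 0 0 0;0 0 0 0 0 0 0';python3 -c "
from h import *
s=eyes.grab_frame('scene')
cv2.imwrite('pics/f.png',cv2.resize(s[130:225,345:465],(720,570),interpolation=2))"
```

```text
time: 21.68
ee_pos: [0.5188, 0.0968, 0.0799]
orientation: [-107.1, 90.0, 161.6]
ft_force: [0.0, -0.9, -0.1]
width: 0.001
time: 22.05
ee_pos: [0.5189, 0.0968, 0.0791]
orientation: [152.1, 90.0, 60.8]
ft_force: [0.3, 0.7, 0.9]
width: 0.002
time: 22.42
ee_pos: [0.5188, 0.0968, 0.0781]
orientation: [-155.7, 90.0, 113.0]
ft_force: [0.2, -0.4, -0.3]
width: -0.0
```

View pics/f.png

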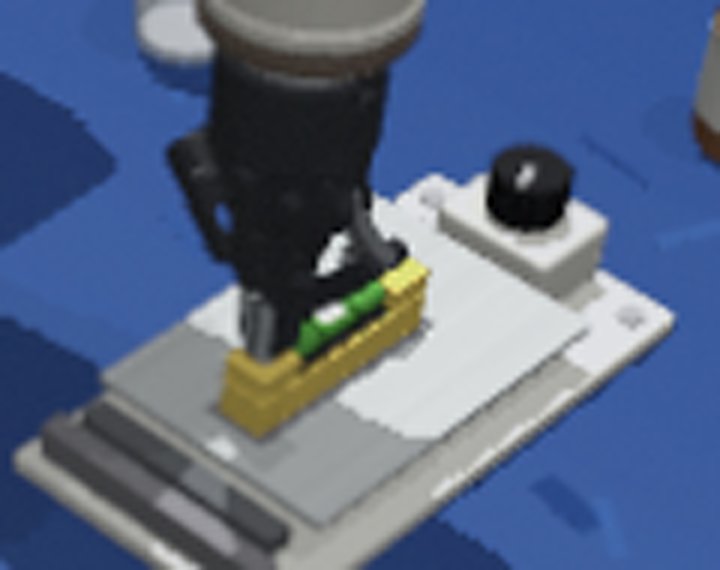

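The fingertips are over the hinge-end block (≈260,355) and the bubble (≈330,315) is still visible between the lines. I'll press in half-millimetre steps.

```bash
python3 -m jog '.001 0 0 0 0 0 0;0 0 0 0 0 0 0;0 0 0 0 0 0 0'; python3 -m jog '.0005 0 0 0 0 0 0;0 0 0 0 0 0 0;0 0 0 0 0 0 0'; python3 -m jog '.0005 0 0 0 0 0 0;0 0 0 0 0 0 0;0 0 0 0 0 0 0'
```

```text
time: 22.85
ee_pos: [0.5188, 0.0968, 0.0771]
orientation: [-140.9, 90.0, 127.8]
ft_force: [0.5, -0.2, 0.8]
width: -0.003
time: 23.22
ee_pos: [0.5188, 0.0968, 0.0766]
orientation: [-159.4, 90.0, 109.3]
ft_force: [-0.1, -0.3, 0.3]
width: 0.001
time: 23.6
ee_pos: [0.5188, 0.0968, 0.0761]
orientation: [-154.7, 90.0, 114.0]
ft_force: [0.2, -0.1, -0.3]
width: -0.001
```

```bash
python3 -m jog '.0005 0 0 0 0 0 0;0 0 0 0 0 0 0;0 0 0 0 0 0 0'; python3 -m jog '.0005 0 0 0 0 0 0;0 0 0 0 0 0 0;0 0 0 0 0 0 0'; python3 -m jog '.0005 0 0 0 0 0 0;0 0 0 0 0 0 0;0 0 0 0 0 0 0'
```

```text
time: 23.98
ee_pos: [0.5189, 0.0969, 0.0759]
orientation: [114.1, 90.0, 22.8]
ft_force: [-1.7, -0.8, 5.0]
width: -0.001
time: 24.35
ee_pos: [0.5191, 0.0969, 0.0758]
orientation: [101.0, 90.0, 9.7]
ft_force: [-3.1, 0.4, 11.4]
width: 0.0
time: 24.72
ee_pos: [0.5192, 0.0968, 0.0757]
orientation: [98.0, 89.9, 6.6]
ft_force: [-5.7, -1.5, 16.6]
width: -0.0
```

```bash
python3 -m jog '-.0005 0 0 0 0 0 0;0 0 0 0 0 0 0;0 0 0 0 0 0 0;0 0 0 0 0 0 0;0 0 0 0 0 0 0;0 0 0 0 0 0 0;0 0 0 0 0 0 0;0 0 0 0 0 0 0'; python3 -m jog '0 0 0 0 0 0 0;0 0 0 0 0 0 0;0 0 0 0 0 0 0;0 0 0 0 0 0 0;0 0 0 0 0 0 0;0 0 0 0 0 0 0;0 0 0 0 0 0 0;0 0 0 0 0 0 0;0 0 0 0 0 0 0;0 0 0 0 0 0 0;0 0 0 0 0 0 0;0 0 0 0 0 0 0'; python3 -c "
from h import *
s=eyes.grab_frame('scene')
cv2.imwrite('pics/g.png',cv2.resize(s[155:215,360:440],(800,600),interpolation=2))
try: bubble('scene',s)
except Exception as e: print(e)
"
```

```text
time: 25.72
ee_pos: [0.5191, 0.0969, 0.0758]
orientation: [101.5, 90.0, 10.2]
ft_force: [-4.3, -0.2, 11.5]
width: -0.002
time: 27.22
ee_pos: [0.5191, 0.0969, 0.0758]
orientation: [101.5, 90.0, 10.2]
ft_force: [-3.4, -0.1, 11.4]
width: 0.001
scene edges [-31.5  30.6] bubble -2.48 slope -0.0062
```

View pics/g.png

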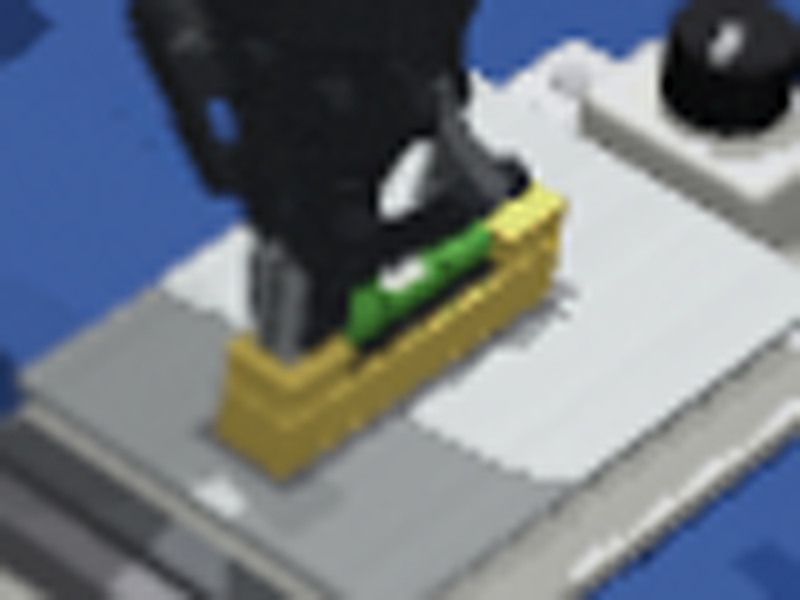

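```bash
python3 -c "
from h import *
s=eyes.grab_frame('scene'); bubble('scene',s,show=True); print(manip.sense()['ft_force'],manip.sense()['time'])
" | sed -n '12,36p;46,60p'
```

```text
-37.0 [34. 37. 38.] 1.01
-34.0 [32. 33. 31.] 0.91
-31.0 [30. 35. 27.] 0.78
-28.0 [33. 48. 32.] 0.68
-25.0 [39. 72. 43.] 0.6
-22.0 [45. 98. 54.] 0.55
-19.0 [ 47. 110.  59.] 0.54
-16.0 [ 44. 100.  54.] 0.54
-13.0 [ 60. 111.  69.] 0.62
-10.0 [123. 152. 129.] 0.85
-7.0 [156. 170. 159.] 0.94
-4.0 [150. 161. 153.] 0.95
-1.0 [153. 161. 155.] 0.97
2.0 [143. 159. 146.] 0.92
5.0 [101. 134. 106.] 0.79
8.0 [ 62. 111.  70.] 0.63
11.0 [ 50. 101.  58.] 0.58
14.0 [47. 94. 55.] 0.58
17.0 [ 50. 100.  58.] 0.58
20.0 [46. 87. 51.] 0.58
23.0 [43. 81. 48.] 0.59
26.0 [45. 83. 50.] 0.61
29.0 [49. 94. 65.] 0.69
32.0 [59. 98. 86.] 0.87
35.0 [62. 99. 95.] 0.96
65.0 [218. 217. 213.] 0.98
68.0 [218. 217. 213.] 0.98
scene edges [-31.6  30.6] bubble -2.4 slope -0.006
[-3.44527885 -0.16333451 10.44836517] 27.325
```

```bash
python3 -c "
from rig import manip
print(manip.hand_in())"
```

```text
the job is handed in; nothing more can be done
None
```

I stood the level lengthwise on the grey strip and let go of it. I then turned the wheel about 114° clockwise and released it. The job was handed in at about 27 s, with the closed fingertips pressing on the level's hinge-end block.

**Bubble:** With the level free after I let go of the wheel, the bubble was +0.3 mm off the middle in the top view and −0.25 mm in the scene view. The limit is ±2.5 mm.

**Push:** The last readings were 10.4 to 11.5 N straight down, steady for over 2 s, with about 3.5 N of sideways friction. I had briefly reached 16.6 N while stepping down and eased back before holding.

**Checks that failed or disagreed:**
- The arm blocked the top view during the push, so I had only the scene view for the final check.
- My automatic bubble reading then showed −2.4 mm, close to the limit. A finger was hiding one edge of the vial and skewing it.
- Read by hand from the bubble's ends and the visible vial edge, the offset was about −0.5 mm, still between the lines.

**Loose labware:** I did not touch the beaker, bottle or pipette, and I did not measure their positions again at the end.

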